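# Move ignition coils to the test rack in stud order

### The arm

A 6-joint arm with a two-finger parallel gripper is mounted at the origin on the work surface. World frame = base frame: x ahead of the robot, y to its left, z up, the work surface at z = 0. Lengths are in mm, angles in rad, forces in N, time in s.
With the tool pointing down it reaches from about 375 to 975 mm from the base axis. Payload 3.8 kg.
Tool frame: the origin (TCP) lies midway between the tips of the shut fingers; the grasp point (between the pads) lies 19 mm behind it; y points along the fingers, x is the direction in which the jaws open and shut, and the axes are right-handed (so a half turn about y gives the same grasp; the last joint's range is limited). The gripper opens to 85 mm and grips with 20 to 120 N. Pads are 22 mm wide; open, the fingers measure 114 mm over their backs; the gripper's body (76 mm by 85 mm) begins 54 mm behind the grasp point. The pads swing forward as they close: fully open they stand 13 mm farther back than shut.
Start: joints at [-1.168, 0.264, 1.604, -0, 1.274, -0.037], TCP at [287.381, -610.762, 231.28] pointing down, gripper open.
Joint ranges: [-2.63, 2.63], [-0.94, 2.18], [0.31, 2.57], [-1.31, 4.45], [0, 2.66], [-2.55, 2.55]. Speed limits (rad/s): [2.57, 2.57, 3.14, 3.14, 3.14, 3.14].

### API

Orientations are given as a unit quaternion [x, y, z, w].
In Python, from workcell import bot gives the robot as it stands. Calls block until the motion is done:
- bot.goto(position, orientation): joint-space move of the TCP to a pose.
- bot.servo_line(position, rotation=None, v=150): straight line of the TCP; rotation=None keeps the orientation; v is the mean speed in mm/s.
- bot.goto_joints(angles): joint-space move.
- bot.grip(opening, squeeze=None): finger opening in mm; squeeze is the grip in N (None keeps the last); returns when the fingers have stopped.
- bot.dwell(seconds).
- bot.solve_ik(position, orientation): joint angles nearest the present ones, or None.
- bot.get_image(name): name is "scene" or "top"; returns (picture, depth): 480x640x3 uint8, blue, green, red; 480x640 float32, mm along the optical axis (not along the pixel's ray), 0 where there is no reading.
- bot.calibration(name): a dict with "camera_matrix" (3x3 intrinsics, pixels), "k1" (the pictures are not rectified: a ray, as slopes to the right and down, at radius r is drawn at 1 + k1 r^2 times it, then the intrinsics apply), "extrinsics" (4x4, takes a point from camera to world coordinates). Camera axes: x right, y up, looking along -z (the intrinsics and any distortion apply to the point x, -y, -z); pixel columns grow to the right and rows downward; lengths in mm; the calibration is good to about 2 mm. A picture is of the moment at which its call begins. calibration takes no time and is no camera call.
A pose or a line that the arm cannot do raises bot.Unreachable and nothing moves.
- bot.hand_in(): hands the job in, once; it reports no verdict.
Readings, each from a call of its own:
- bot.read_time(): time.
- bot.read_joint_positions(): joint angles.
- bot.read_joint_velocities(): joint speeds.
- bot.read_effort(): joint torques, N m.
- bot.read_tool_pos(): TCP position.
- bot.read_tool_rot(): TCP orientation.
- bot.read_ft_force(): force on the tool from outside, world axes, zero at the start.
- bot.read_moment(): the same for the moment, N m.
- bot.read_grip_width(): finger opening in mm.
Only numpy, scipy, OpenCV 4.12 (cv2) and the standard library are available. Lean on these libraries where they do the work, as an engineer would, in place of code of your own. Each camera call takes 0.05 s, during which the arm holds its last target.

### The job

Move the four ignition coils, one by one, from the nests of the assembly rack to the nests of the empty test rack, keeping their order as counted from the brass stud: the coil next to the stud on the assembly rack goes next to the stud on the test rack, and so on to the last. Each coil must end standing upright on the floor of its nest; set them down gently, do not drop or tip them over, and leave the spring tin and the small jar where they are.

Things in the scene. Friction and masses are not known exactly. Their poses are not given: they have to be found in the camera images.
- coil_tall: Loose, upright, 0.1 to 0.25 kg. Origin: centre of its flat underside, z up its axis. Black body 32 mm in diameter, z=0 to 48 mm; grey round boot above, where to grip; stiff steel spring (13 mm in diameter, 16 mm high) on top. The tallest: boot 24 mm in diameter from z=48 to 115 mm, overall 131 mm. No ears, no collar.
- coil_stout: Loose, upright, 0.1 to 0.25 kg. Origin: centre of its flat underside, z up its axis. Black body 32 mm in diameter, z=0 to 48 mm; grey round boot above, where to grip; stiff steel spring (13 mm in diameter, 16 mm high) on top. The shortest, with the thick boot: 32 mm in diameter, z=48 to 94 mm, overall 110 mm. No ears, no collar.
- coil_two_ears: Loose, upright, 0.1 to 0.25 kg. Origin: centre of its flat underside, z up its axis. Black body 32 mm in diameter, z=0 to 48 mm; grey round boot above, where to grip; stiff steel spring (13 mm in diameter, 16 mm high) on top. With two fixing ears with brass bushes, reaching 27 mm from the axis along its +x and -x at z=35 to 45 mm; boot 24 mm in diameter, z=48 to 104 mm, overall 120 mm.
- coil_collar: Loose, upright, 0.1 to 0.25 kg. Origin: centre of its flat underside, z up its axis. Black body 32 mm in diameter, z=0 to 48 mm; grey round boot above, where to grip; stiff steel spring (13 mm in diameter, 16 mm high) on top. With a round black collar 52 mm in diameter at z=46 to 51 mm; boot 24 mm in diameter, z=48 to 104 mm, overall 120 mm.
- assembly_rack: Fixed; aluminium plate with four grey nests that hold the coils, in any order. Origin: middle of the row, at table height; x along the row to the brass stud (18 mm in diameter, top 42 mm up, at x=+132), z up. Nests at x=+90, +30, -30, -90 mm, y=0; floors 16, rims 26 mm above the table; 50 mm square inside. Plate x -125 to +145, y +-35. May point any way, left or right.
- test_rack: Fixed; grey plate with four white nests, empty at the start. Origin: middle of the row, at table height; x along the row to the brass stud (18 mm in diameter, top 42 mm up, at x=+132), z up. Nests at x=+90, +30, -30, -90 mm, y=0; floors 16, rims 26 mm above the table; 50 mm square inside. Plate x -125 to +145, y +-35. May point any way, left or right.
- nest_1: Grey plastic nest, one of four alike on the assembly rack, fixed; it is the one in which coil_tall stands at the start. 58 mm square outside, 50 mm inside, floor 4 mm thick, walls 14 mm high. Origin: centre of its underside, which is 12 mm above the table; axes parallel to the assembly rack's.
- nest_2: Grey plastic nest, one of four alike on the assembly rack, fixed; it is the one in which coil_stout stands at the start. 58 mm square outside, 50 mm inside, floor 4 mm thick, walls 14 mm high. Origin: centre of its underside, which is 12 mm above the table; axes parallel to the assembly rack's.
- nest_3: Grey plastic nest, one of four alike on the assembly rack, fixed; it is the one in which coil_two_ears stands at the start. 58 mm square outside, 50 mm inside, floor 4 mm thick, walls 14 mm high. Origin: centre of its underside, which is 12 mm above the table; axes parallel to the assembly rack's.
- nest_4: Grey plastic nest, one of four alike on the assembly rack, fixed; it is the one in which coil_collar stands at the start. 58 mm square outside, 50 mm inside, floor 4 mm thick, walls 14 mm high. Origin: centre of its underside, which is 12 mm above the table; axes parallel to the assembly rack's.
- spring_tin: Bystander: open steel tin of springs, 72 mm in diameter, 45 mm high, loose. Origin: centre of its underside.
- bush_jar: Bystander: small closed jar with black cap, 44 mm in diameter, 50 mm high, loose. Origin: centre of its underside.
Not all that is in view belongs to the job. Leave any orange or purple look-alike of the coil_stout alone.

How it is judged (in metres and radians):
At the end, for the whole second after the job is handed in: Every coil stands in the test rack nest that has the same place, counted from the brass stud, as the nest it came from on the assembly rack: within 14 mm of the nest's centre along and across the row, on the nest floor (-5, +6 mm), within 0.12 rad of upright, at rest (((x of nest_1 in the frame of assembly_rack between 0.075 and 0.105 m and x of coil_tall in the frame of test_rack between 0.076 and 0.104 m) or (x of nest_1 in the frame of assembly_rack between 0.015 and 0.045 m and x of coil_tall in the frame of test_rack between 0.016 and 0.044 m) or (x of nest_1 in the frame of assembly_rack between -0.045 and -0.015 m and x of coil_tall in the frame of test_rack between -0.044 and -0.016 m) or (x of nest_1 in the frame of assembly_rack between -0.105 and -0.075 m and x of coil_tall in the frame of test_rack between -0.104 and -0.076 m)) and y of coil_tall in the frame of test_rack between -0.014 and 0.014 m and z of coil_tall in the frame of test_rack between 0.011 and 0.022 m and angle between each of coil_tall, coil_stout, coil_two_ears, coil_collar's own z axis and vertical below 0.12 rad and linear speed of each of coil_tall, coil_stout, coil_two_ears, coil_collar below 0.02 m/s and angular speed of each of coil_tall, coil_stout, coil_two_ears, coil_collar below 0.2 rad/s and ((x of nest_2 in the frame of assembly_rack between 0.075 and 0.105 m and x of coil_stout in the frame of test_rack between 0.076 and 0.104 m) or (x of nest_2 in the frame of assembly_rack between 0.015 and 0.045 m and x of coil_stout in the frame of test_rack between 0.016 and 0.044 m) or (x of nest_2 in the frame of assembly_rack between -0.045 and -0.015 m and x of coil_stout in the frame of test_rack between -0.044 and -0.016 m) or (x of nest_2 in the frame of assembly_rack between -0.105 and -0.075 m and x of coil_stout in the frame of test_rack between -0.104 and -0.076 m)) and y of coil_stout in the frame of test_rack between -0.014 and 0.014 m and z of coil_stout in the frame of test_rack between 0.011 and 0.022 m and ((x of nest_3 in the frame of assembly_rack between 0.075 and 0.105 m and x of coil_two_ears in the frame of test_rack between 0.076 and 0.104 m) or (x of nest_3 in the frame of assembly_rack between 0.015 and 0.045 m and x of coil_two_ears in the frame of test_rack between 0.016 and 0.044 m) or (x of nest_3 in the frame of assembly_rack between -0.045 and -0.015 m and x of coil_two_ears in the frame of test_rack between -0.044 and -0.016 m) or (x of nest_3 in the frame of assembly_rack between -0.105 and -0.075 m and x of coil_two_ears in the frame of test_rack between -0.104 and -0.076 m)) and y of coil_two_ears in the frame of test_rack between -0.014 and 0.014 m and z of coil_two_ears in the frame of test_rack between 0.011 and 0.022 m and ((x of nest_4 in the frame of assembly_rack between 0.075 and 0.105 m and x of coil_collar in the frame of test_rack between 0.076 and 0.104 m) or (x of nest_4 in the frame of assembly_rack between 0.015 and 0.045 m and x of coil_collar in the frame of test_rack between 0.016 and 0.044 m) or (x of nest_4 in the frame of assembly_rack between -0.045 and -0.015 m and x of coil_collar in the frame of test_rack between -0.044 and -0.016 m) or (x of nest_4 in the frame of assembly_rack between -0.105 and -0.075 m and x of coil_collar in the frame of test_rack between -0.104 and -0.076 m)) and y of coil_collar in the frame of test_rack between -0.014 and 0.014 m and z of coil_collar in the frame of test_rack between 0.011 and 0.022 m); the robot touches nothing.
It fails at once if a coil is tipped over or laid down (angle between any of coil_tall, coil_stout, coil_two_ears, coil_collar's own z axis and vertical above 0.8 rad).
It fails at once if a coil is dropped: it falls free of the fingers from more than about 20 mm ((contact force between coil_tall and the fingers below 0.01 N and height (world z) of coil_tall above 0.031 m and linear speed of coil_tall above 0.35 m/s) or (contact force between coil_stout and the fingers below 0.01 N and height (world z) of coil_stout above 0.031 m and linear speed of coil_stout above 0.35 m/s) or (contact force between coil_two_ears and the fingers below 0.01 N and height (world z) of coil_two_ears above 0.031 m and linear speed of coil_two_ears above 0.35 m/s) or (contact force between coil_collar and the fingers below 0.01 N and height (world z) of coil_collar above 0.031 m and linear speed of coil_collar above 0.35 m/s)).
It fails at once if the spring tin or the small jar is pushed more than 30 mm (distance of any of spring_tin, bush_jar from where it was at the start of the episode above 0.03 m).
It also fails if it takes over 106 s, if anything falls off the work surface, if the arm or the gripper's body presses on something with over 40 N, if the wrist force passes 120 N, or if a joint passes its speed limit or range.

## Working session

There is one attempt and no reset: what is moved stays moved. The work goes in short steps, each a Python script; the robot and the scene stay as the last script left them, time stands still between calls to the robot, and variables do not carry over. Pictures are saved under pics/ and viewed, and the job is handed in when it is done.

```bash
ls; mkdir -p pics; python3 - <<'E'
from workcell import bot
import cv2,numpy as np
np.set_printoptions(suppress=True,precision=4)
for n in ("scene","top"):
    p,d=bot.get_image(n); cv2.imwrite(f"pics/{n}0.png",p); np.save(f"pics/{n}0.npy",d)
    c=bot.calibration(n); print(n,c,(d>0).mean())
print(bot.read_time(),bot.read_tool_rot(),bot.read_grip_width())
E
```

```text
pics
scene {'camera_matrix': array([[475.734 ,   0.    , 314.009 ],
       [  0.    , 475.734 , 239.0005],
       [  0.    ,   0.    ,   1.    ]]), 'k1': 0.02336308348324614, 'extrinsics': array([[  -0.5973,   -0.4505,    0.6635, 1155.3492],
       [   0.8019,   -0.351 ,    0.4835,  527.8527],
       [   0.0151,    0.8209,    0.5709,  621.5939],
       [   0.    ,    0.    ,    0.    ,    1.    ]])} 0.9961393229166666
top {'camera_matrix': array([[506.4933,   0.    , 319.1043],
       [  0.    , 506.4933, 236.1179],
       [  0.    ,   0.    ,   1.    ]]), 'k1': -0.07533739497019752, 'extrinsics': array([[ -0.0123,   0.9967,  -0.0806, 418.691 ],
       [ -0.9995,  -0.0145,  -0.0268,  26.9875],
       [ -0.0279,   0.0803,   0.9964, 962.6565],
       [  0.    ,   0.    ,   0.    ,   1.    ]])} 0.9958203125
0.1 [-0.5966  0.3795 -0.3783  0.5974] 85.40131194723465
```

View pics/scene0.png

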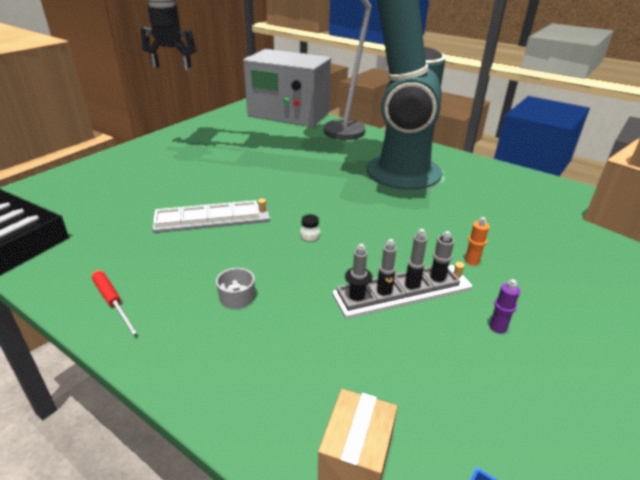

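View pics/top0.png

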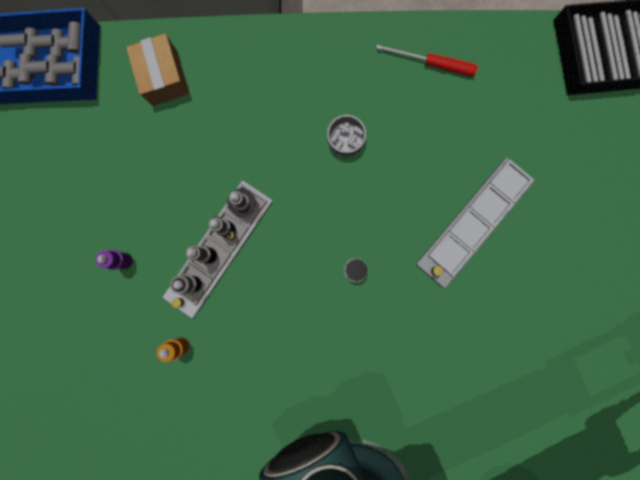

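The scene view shows the assembly rack with its stud at about (459,270) in scene and (177,303) in top. From the stud the order is stout, tall, two_ears, collar. The empty test rack has its stud at (262,204) in scene and (437,271) in top. Next I'll measure them.

```bash
cat > h.py <<'E'
from workcell import bot
import cv2,numpy as np
np.set_printoptions(suppress=True,precision=2)
def ray(n,px):
    c=bot.calibration(n); D=np.array([c['k1'],0,0,0,0.])
    u=cv2.undistortPoints(np.float64(px).reshape(-1,1,2),np.float64(c['camera_matrix']),D,None,None,None)
    u=u.reshape(-1,2); E=c['extrinsics']
    d=np.c_[u[:,0],-u[:,1],-np.ones(len(u))]
    return E[:3,3],d@E[:3,:3].T
def plane(n,px,z):
    o,d=ray(n,px); t=(z-o[2])/d[:,2]; return o+d*t[:,None]
def cloud(n,dep):
    h,w=dep.shape; v,u=np.mgrid[:h,:w]
    o,d=ray(n,np.c_[u.ravel(),v.ravel()])
    return (o+d*dep.ravel()[:,None]).reshape(h,w,3)
def proj(n,P):
    c=bot.calibration(n);E=np.linalg.inv(c['extrinsics']);P=np.atleast_2d(P)@E[:3,:3].T+E[:3,3]
    s=np.c_[P[:,0]/-P[:,2],-P[:,1]/-P[:,2]];r2=(s**2).sum(1,keepdims=True)
    s=s*(1+c['k1']*r2);K=c['camera_matrix'];return s*K[0,0]+K[:2,2]
E
cat > m.py <<'E'
from h import *
im=cv2.imread('pics/top0.png');d=np.load('pics/top0.npy');C=cloud('top',d)
im2=cv2.imread('pics/scene0.png');d2=np.load('pics/scene0.npy');C2=cloud('scene',d2)
print('table z',np.median(C[330:370,200:260,2]),np.median(C2[320:360,180:300,2]))
hsv=cv2.cvtColor(im,cv2.COLOR_BGR2HSV);hs2=cv2.cvtColor(im2,cv2.COLOR_BGR2HSV)
def blobs(h,rect,lo,hi,n):
    x0,y0,x1,y1=rect;m=cv2.inRange(h,lo,hi);mm=np.zeros_like(m);mm[y0:y1,x0:x1]=m[y0:y1,x0:x1]
    k,_,st,ce=cv2.connectedComponentsWithStats(mm)
    for i in range(1,k):
        if st[i,4]>15: print(n,st[i],ce[i])
blobs(hsv,(150,280,210,330),(18,100,100),(32,255,255),'A stud top')
blobs(hsv,(415,250,460,290),(18,100,100),(32,255,255),'T stud top')
blobs(hs2,(440,250,475,290),(12,100,100),(32,255,255),'A stud sc')
blobs(hs2,(250,190,280,220),(12,100,100),(32,255,255),'T stud sc')
for nm,(x0,y0,x1,y1) in dict(A=(155,170,280,325),T=(405,150,545,295)).items():
    m=cv2.inRange(hsv,(40,60,0),(90,255,255))==0
    mm=np.zeros(m.shape,np.uint8);mm[y0:y1,x0:x1]=m[y0:y1,x0:x1]*255
    cs,_=cv2.findContours(mm,0,2);c=max(cs,key=cv2.contourArea);r=cv2.minAreaRect(c)
    b=cv2.boxPoints(r);print(nm,r);P=plane('top',b,12);print(P,P.mean(0))
big=cv2.resize(im[150:300,400:550],None,fx=4,fy=4,interpolation=2);b2=cv2.resize(im[170:320,150:280],None,fx=4,fy=4,interpolation=2)
cv2.imwrite('pics/T0.png',big);cv2.imwrite('pics/A0.png',b2)
b3=cv2.resize(im2[220:320,330:500],None,fx=4,fy=4,interpolation=2);cv2.imwrite('pics/S0.png',b3)
# depth stats for springs
sub=C[175:320,155:280];k=sub[...,2]>85
mm=np.uint8(k)*255;n,l,st,ce=cv2.connectedComponentsWithStats(mm)
for i in range(1,n):
    if st[i,4]>5:
        P=sub[l==i];print(st[i],ce[i]+[155,175],P[:,2].max(),P.mean(0))
E
python3 m.py
```

```text
table z -0.31301370991616295 -0.6356738528125447
A stud top [172 299   9   9  63] [176.16 302.92]
T stud top [433 266  10  10  69] [437.49 270.41]
A stud sc [465 250  10  16  39] [468.1  259.26]
A stud sc [455 262   9  15 100] [458.64 268.09]
T stud sc [259 199   7  12  68] [261.91 204.09]
A ((214.20176696777344, 247.3869171142578), (44.329063415527344, 144.39453125), 34.15969467163086)
[[388.51 365.3   12.  ]
 [615.09 209.72  12.  ]
 [565.61 139.26  12.  ]
 [341.31 294.17  12.  ]] [477.63 252.11  12.  ]
T ((475.3311462402344, 222.1075439453125), (38.52507400512695, 141.9432830810547), 40.15599822998047)
[[ 440.8  -125.96   12.  ]
 [ 645.16 -307.58   12.  ]
 [ 596.38 -362.09   12.  ]
 [ 393.67 -179.79   12.  ]] [ 519.   -243.86   12.  ]
[ 74  16  17  17 211] [237.14 198.79] 137.91438355360708 [552.51 187.88 118.05]
[ 54  43  18  15 211] [217.3  225.13] 962.656509141424 [507.68 220.74 121.94]
[ 31  71  21  15 251] [195.73 253.33] 149.5912168065231 [460.57 256.45 124.76]
[ 16 100  21  19 320] [180.85 283.88] 962.656509141424 [409.68 285.53 111.8 ]
```

```bash
sleep 1
```

```text
(no output)
```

View pics/T0.png

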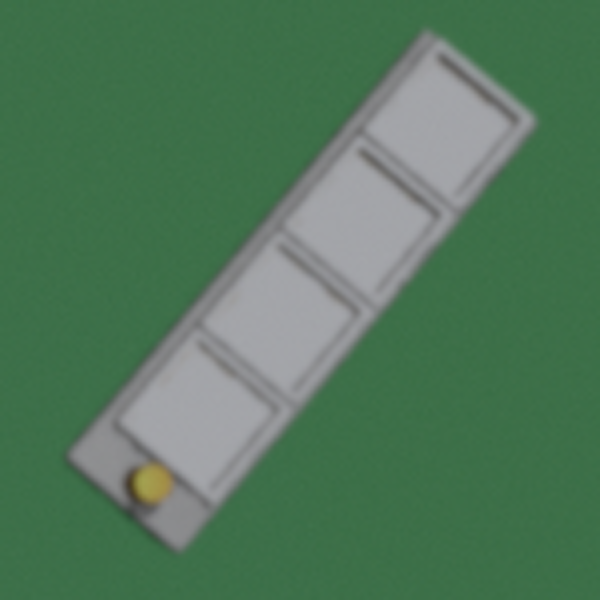

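View pics/A0.png

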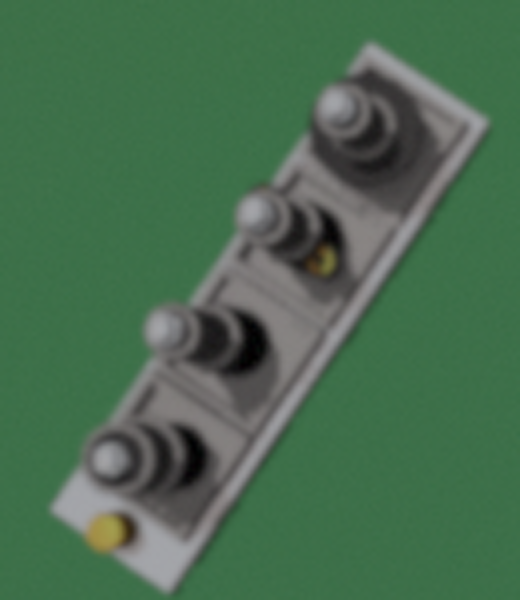

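View pics/S0.png

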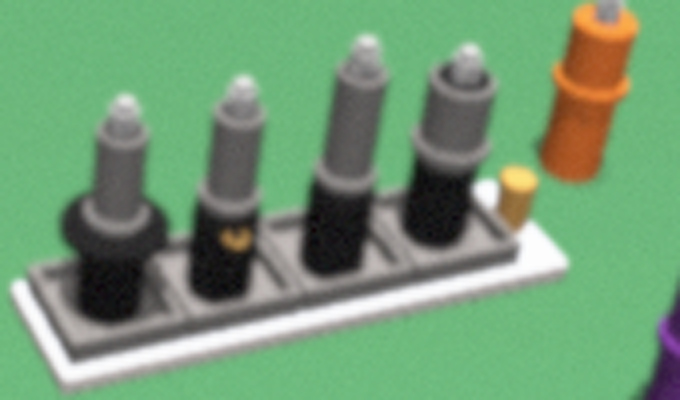

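Crops confirm the order from the stud: stout, tall, two_ears, collar. Next I'll cross-check positions from both views.

```bash
cat > m2.py <<'E'
from h import *
q=lambda P,o:(np.array(P)+.5)/4-.5+np.array(o)
tops=q([(109,460),(167,328),(258,213),(340,103)],(150,170))
scs=q([(468,50),(367,42),(242,80),(124,100)],(330,220))
H=[126,147,136,136]
for a,b,h in zip(tops,scs,H):
    o1,d1=ray('top',a);o2,d2=ray('scene',b);d1=d1[0];d2=d2[0]
    s=np.linalg.lstsq(np.c_[d1,-d2],o2-o1,rcond=None)[0]
    A,B=o1+s[0]*d1,o2+s[1]*d2
    print('tri',(A+B)/2,np.linalg.norm(A-B),'planes',plane('top',a,h)[0],plane('scene',b,h)[0])
im=cv2.imread('pics/top0.png')
sT=plane('top',(437.5,270.0),42)[0];sA=plane('top',(176.2,302.9),42)[0]
print('studs top',sA,sT)
print('studs scene', plane('scene',(459.2,264.5),42),plane('scene',(261.8,200.5),42))
# T from plate box
for nm,px in dict(A=q([(370,42),(490,120),(168,595),(50,508)],(150,170)),T=q([(430,28),(537,120),(180,552),(66,456)],(400,150))).items():
    P=plane('top',px,12)[:,:2];far=(P[0]+P[1])/2;near=(P[2]+P[3])/2
    u=near-far;L=np.linalg.norm(u);u/=L;print(nm,'L',L,'W',np.linalg.norm(P[0]-P[1]),np.linalg.norm(P[2]-P[3]),'yaw',np.arctan2(u[1],u[0]),'origin',(near+far)/2-10*u)
    st=(sA if nm=='A' else sT)[:2];print(' origin from stud',st-132*u)
E
python3 m2.py
```

```text
tri [408.06 289.46 125.03] 2.462262914387348 planes [408.63 288.01 126.  ] [408.46 290.81 126.  ]
tri [461.55 259.88 145.55] 3.7918252306300224 planes [462.35 257.74 147.  ] [462.17 262.08 147.  ]
tri [509.47 224.21 135.81] 2.796382921174679 planes [510.13 222.93 136.  ] [508.74 225.39 136.  ]
tri [554.77 190.22 135.49] 3.1914997709603803 planes [555.52 188.75 136.  ] [554.4  191.83 136.  ]
studs top [374.22 315.29  42.  ] [ 428.51 -161.93   42.  ]
studs scene [[375.26 318.42  42.  ]] [[ 428.86 -158.97   42.  ]]
A L 269.7578365327812 W 69.37580373000385 70.43859395461514 yaw 2.5357794006180683 origin [483.26 240.97]
 origin from stud [482.73 240.13]
T L 269.81759798601945 W 66.97174029549831 69.20200664400598 yaw 2.415167877742969 origin [ 526.89 -250.68]
 origin from stud [ 527.19 -249.6 ]
```

Both views agree within 3 mm. I'll average them and check reachability before moving.

```bash
cat > g.py <<'E'
from h import *
from scipy.spatial.transform import Rotation as R
names=['stout','tall','ears','collar']
coil=dict(stout=(408.3,289.5),tall=(461.9,259.9),ears=(509.4,224.1),collar=(554.9,190.3))
ZG=dict(stout=66,tall=80,ears=74,collar=74)   # TCP z at grasp
DIA=dict(stout=32,tall=24,ears=24,collar=24)
yawA,oA=2.5358,np.array([483.,242.]); yawT,oT=2.4152,np.array([527.,-248.7])
def nest(o,yaw,i): return o+[90,30,-30,-90][i]*np.array([np.cos(yaw),np.sin(yaw)])
def quat(yaw,sgn):
    x=sgn*np.array([-np.sin(yaw),np.cos(yaw),0]);y=np.array([0,0,-1.]);z=np.cross(x,y)
    return R.from_matrix(np.c_[x,y,z]).as_quat()
ZH=235.
E
python3 - <<'E'
from g import *
print(R.from_quat(bot.read_tool_rot()).as_matrix())
for s in (1,-1):
  for i,n in enumerate(names):
    print(s,n,nest(oA,yawA,i),nest(oT,yawT,i))
    for p,y in ((coil[n],yawA),(nest(oT,yawT,i),yawT)):
      for z in (ZG[n],ZH): print('  ',z,bot.solve_ik([*p,z],quat(y,s)))
E
```

```text
[[ 0.43 -0.    0.9 ]
 [-0.9   0.    0.43]
 [-0.   -1.    0.  ]]
1 stout [409.02 293.25] [ 459.72 -188.92]
   66 None
   235.0 None
   66 [-0.44  0.1   2.13 -0.    0.91  1.86]
   235.0 [-0.44 -0.08  1.97 -0.    1.25  1.86]
1 tall [458.34 259.08] [ 504.57 -228.77]
   80 None
   235.0 None
   80 [-0.47  0.18  2.01 -0.    0.96  1.83]
   235.0 [-0.47  0.03  1.86 -0.    1.25  1.83]
1 ears [507.66 224.92] [ 549.43 -268.63]
   74 [ 0.37  0.19  2.   -0.    0.95  2.55]
   235.0 [ 0.37  0.04  1.86 -0.    1.25  2.55]
   74 [-0.5   0.29  1.88 -0.    0.97  1.8 ]
   235.0 [-0.5   0.14  1.74 -0.    1.26  1.8 ]
1 collar [556.98 190.75] [ 594.28 -308.48]
   74 [ 0.29  0.24  1.94 -0.    0.96  2.46]
   235.0 [ 0.29  0.1   1.79 -0.    1.25  2.46]
   74 [-0.52  0.38  1.75 -0.    1.    1.78]
   235.0 [-0.52  0.25  1.61 -0.    1.28  1.78]
-1 stout [409.02 293.25] [ 459.72 -188.92]
   66 [ 0.57  0.1   2.13 -0.    0.91 -0.4 ]
   235.0 [ 0.57 -0.07  1.96 -0.    1.25 -0.4 ]
   66 [-0.44  0.1   2.13 -0.    0.91 -1.28]
   235.0 [-0.44 -0.08  1.97 -0.    1.25 -1.28]
-1 tall [458.34 259.08] [ 504.57 -228.77]
   80 [ 0.47  0.14  2.06 -0.    0.95 -0.5 ]
   235.0 [ 0.47 -0.01  1.91 -0.    1.25 -0.5 ]
   80 [-0.47  0.18  2.01 -0.    0.96 -1.32]
   235.0 [-0.47  0.03  1.86 -0.    1.25 -1.32]
-1 ears [507.66 224.92] [ 549.43 -268.63]
   74 [ 0.37  0.19  2.   -0.    0.95 -0.6 ]
   235.0 [ 0.37  0.04  1.86 -0.    1.25 -0.6 ]
   74 [-0.5   0.29  1.88 -0.    0.97 -1.34]
   235.0 [-0.5   0.14  1.74 -0.    1.26 -1.34]
-1 collar [556.98 190.75] [ 594.28 -308.48]
   74 [ 0.29  0.24  1.94 -0.    0.96 -0.68]
   235.0 [ 0.29  0.1   1.79 -0.    1.25 -0.68]
   74 [-0.52  0.38  1.75 -0.    1.   -1.36]
   235.0 [-0.52  0.25  1.61 -0.    1.28 -1.36]
```

```bash
cat >> g.py <<'E'
def pick(n):
    q=quat(yawA,-1);c=coil[n]
    bot.goto([*c,ZH],q); bot.grip(62,50)
    bot.servo_line([*c,ZG[n]],None,150)
    f0=bot.read_ft_force(); bot.grip(DIA[n]-8,50)
    print(n,'width',bot.read_grip_width(),'F',f0,bot.read_ft_force(),'t',bot.read_time())
    bot.servo_line([*c,ZG[n]+20],None,60)
    print('lift F',bot.read_ft_force(),bot.read_grip_width())
    bot.servo_line([*c,ZH],None,180)
def place(n,i,dx=0,dy=0):
    q=quat(yawT,-1);c=nest(oT,yawT,i)+[dx,dy]
    bot.goto([*c,ZH],q); bot.servo_line([*c,ZG[n]+25],None,170)
    f=bot.read_ft_force();z=ZG[n]+25
    bot.servo_line([*c,ZG[n]+6],None,70)
    print('pre F',f,bot.read_ft_force(),bot.read_tool_pos())
    for k in range(8):
        z=ZG[n]+4-1.0*k; bot.servo_line([*c,z],None,30); g=np.array(bot.read_ft_force())-f
        if g[2]>2.5: break
        if z<=ZG[n]-1: break
    print('set z off',z-ZG[n],'dF',g)
    bot.grip(62)
    bot.servo_line([*c,ZH],None,180); print('done',n,bot.read_time())
E
python3 - <<'E'
from g import *
pick('stout')
for n in ("scene","top"):
    p,d=bot.get_image(n); cv2.imwrite(f"pics/{n}1.png",p)
E
```

```text
stout width 30.68841845971387 F [ 0.88  0.06 -0.26] [-0.08 -0.32  5.55] t 5.3
lift F [-0.58 -0.19 -0.98] 30.885035379931402
```

```bash
sleep 0
```

```text
(no output)
```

View pics/scene1.png

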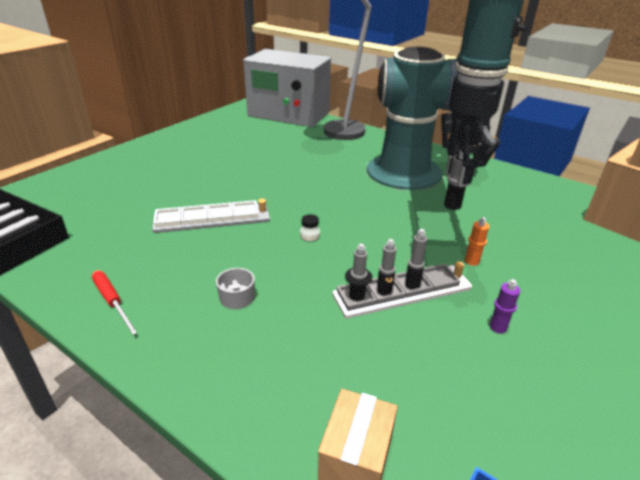

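The stout coil hangs upright in the gripper at about (455,185), and the other three coils are undisturbed. Placing it now.

```bash
python3 - <<'E'
from g import *
place('stout',0)
bot.goto([*coil['tall'],ZH],quat(yawA,-1))
for n in ("scene","top"):
    p,d=bot.get_image(n); cv2.imwrite(f"pics/{n}2.png",p)
p=cv2.imread('pics/top2.png');s=cv2.imread('pics/scene2.png')
cv2.imwrite('pics/c2.png',np.hstack([cv2.resize(p[150:300,400:550],(399,399)),cv2.resize(s[160:260,140:280],(400,399))]))
E
```

```text
pre F [ 1.33 -0.23 -0.73] [ 0.52 -1.04 -0.79] [ 459.09 -188.68   71.35]
set z off 0.0 dF [-3.99  1.65  6.9 ]
done stout 12.7833
```

```bash
sleep 0
```

```text
(no output)
```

View pics/c2.png

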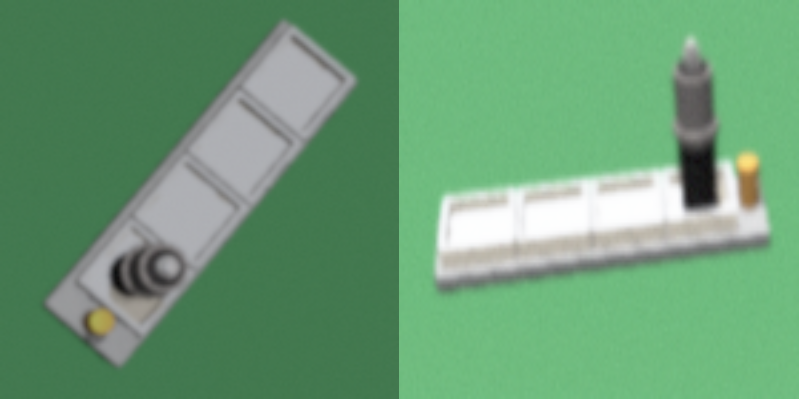

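The stout coil stands upright in the nest next to the stud, with its spring top at about (462,251) in top. I'll compute its offset and do the tall coil.

```bash
python3 - <<'E'
from g import *
P=plane('top',(462.0,250.4),126)[0][:2]+[0,1.4]; print('stout at',P,'nest',nest(oT,yawT,0))
pick('tall'); place('tall',1)
bot.goto([*coil['ears'],ZH],quat(yawA,-1))
for n in ("scene","top"):
    p,d=bot.get_image(n); cv2.imwrite(f"pics/{n}3.png",p)
p=cv2.imread('pics/top3.png');s=cv2.imread('pics/scene3.png')
cv2.imwrite('pics/c3.png',np.hstack([cv2.resize(p[150:300,400:550],(399,399)),cv2.resize(s[160:260,140:280],(400,399))]))
E
```

```text
stout at [ 459.29 -184.82] nest [ 459.72 -188.92]
tall width 22.859678304270254 F [-0.17  0.03 -0.18] [0.37 0.04 4.72] t 16.6167
lift F [ 0.   -0.23 -1.66] 22.67588796703685
pre F [ 0.12 -0.1  -2.14] [ 0.16  0.04 -2.72] [ 503.96 -228.51   85.29]
set z off 0.0 dF [-2.19  1.47  8.57]
done tall 23.8417
```

```bash
sleep 0
```

```text
(no output)
```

View pics/c3.png

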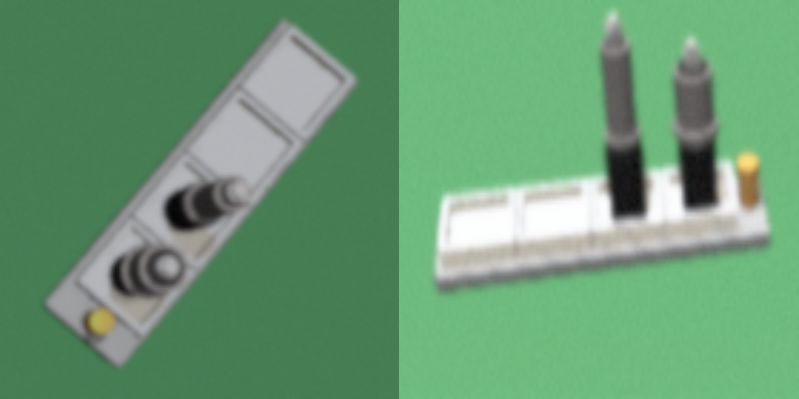

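View pics/scene3.png

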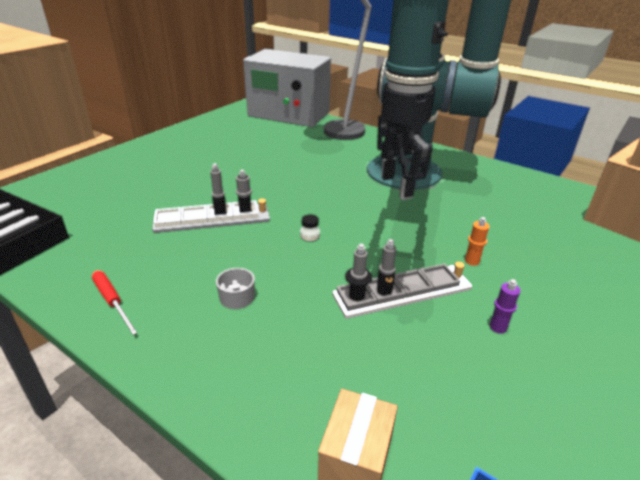

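Tall and stout stand upright in nests 2 and 1 of the test rack, and the tin and jar haven't moved. Next come the two-ears and collar coils, with a look after each pair of moves.

```bash
python3 - <<'E'
from g import *
P=plane('top',(488.6,221.0),147)[0][:2]+[0,1.4]; print('tall at',P,'nest',nest(oT,yawT,1))
pick('ears'); place('ears',2)
bot.goto([*coil['collar'],ZH],quat(yawA,-1))
for n in ("scene","top"):
    p,d=bot.get_image(n); cv2.imwrite(f"pics/{n}4.png",p)
p=cv2.imread('pics/top4.png');s=cv2.imread('pics/scene4.png')
cv2.imwrite('pics/c4.png',np.hstack([cv2.resize(p[150:300,400:550],(399,399)),cv2.resize(s[160:260,140:280],(400,399))]))
E
```

```text
tall at [ 505.24 -224.45] nest [ 504.57 -228.77]
ears width 22.54289896414474 F [0.26 0.33 0.58] [-0.17 -0.22  2.84] t 27.725
lift F [ 0.65 -0.04 -1.63] 22.91168467384634
pre F [ 0.22 -0.02 -0.95] [ 0.5   0.44 -2.07] [ 548.78 -268.32   79.21]
set z off 0.0 dF [-2.45  0.59  6.13]
done ears 35.0667
```

```bash
sleep 0
```

```text
(no output)
```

View pics/c4.png

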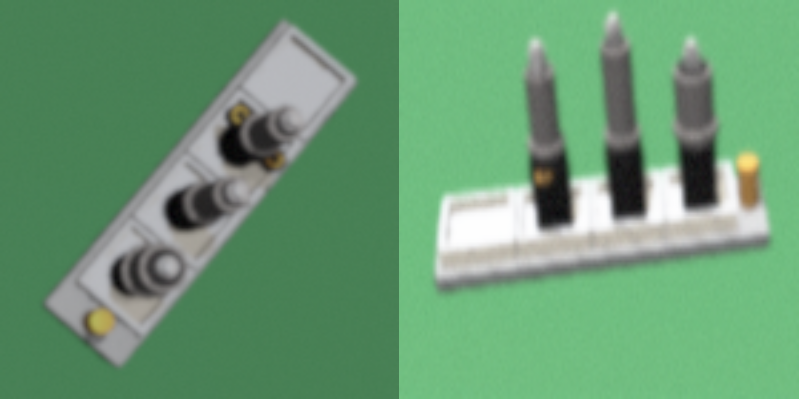

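Two-ears stands upright in nest 3 with its ears across the row. The images put the coils about 4 mm toward +y, within tolerance, so I'll shift the collar coil by −3 mm.

```bash
python3 - <<'E'
from g import *
pick('collar'); place('collar',3,0,-3)
bot.goto([400,60,330],quat(yawA,-1))
for n in ("scene","top"):
    p,d=bot.get_image(n); cv2.imwrite(f"pics/{n}5.png",p)
p=cv2.imread('pics/top5.png');s=cv2.imread('pics/scene5.png')
cv2.imwrite('pics/c5.png',np.hstack([cv2.resize(p[150:300,400:550],(399,399)),cv2.resize(s[160:260,140:280],(400,399))]))
E
```

```text
collar width 22.585018275810828 F [ 1.12 -0.41 -0.02] [-0.17  0.65  4.2 ] t 38.975
lift F [ 0.02  0.55 -1.43] 22.675910585572296
pre F [ 0.64 -0.01 -1.73] [-0.98  0.22 -1.56] [ 593.63 -311.16   79.11]
set z off 0.0 dF [-2.24  1.68  6.68]
done collar 46.3417
```

```bash
sleep 0
```

```text
(no output)
```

View pics/c5.png

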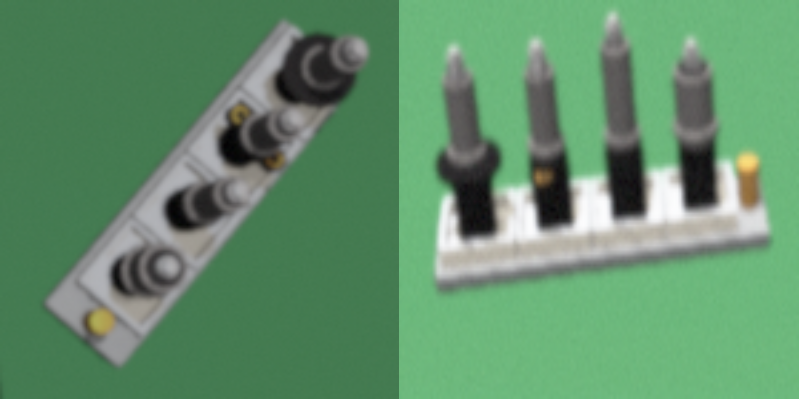

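View pics/scene5.png

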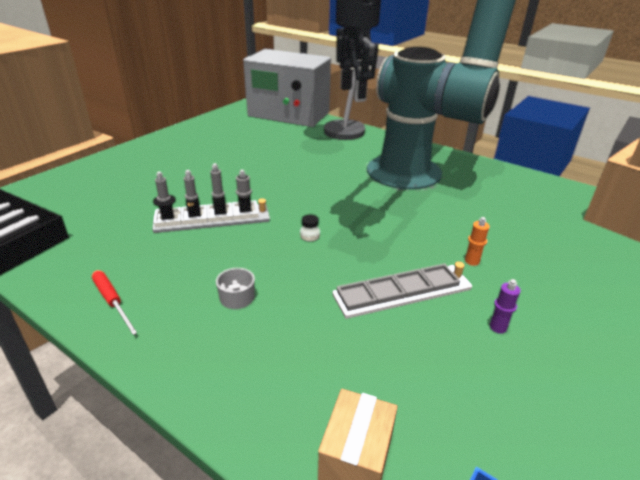

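All four stand upright on the test rack. One last numeric check of their positions in the rack frame, from both views, and then I'll hand in.

```bash
python3 - <<'E'
from g import *
t=np.array([(166,267),(237,190),(290,121),(350,53)])/2.66+[400,150]-.3
s=(np.array([(691,44),(612,18),(536,45),(454,52)])-[399,0])/[400/140,3.99]+[140,160]-.3
H=[126,147,136,136]
u=np.array([np.cos(yawT),np.sin(yawT)]);v=np.array([-u[1],u[0]])
for i in range(4):
    a=plane('top',t[i],H[i])[0];b=plane('scene',s[i],H[i])[0]
    # rack origin as seen by each view: -1.4 (top), +1.4 (scene)
    for P,o in ((a,oT+[0,-1.4]),(b,oT+[0.2,1.5])):
        r=P[:2]-o; print(names[i],'x,y in rack',r@u,r@v)
for bx,(rx,ry,rw,rh) in dict(tin=(320,105,60,60),jar=(335,250,45,45)).items():
    a=cv2.imread('pics/top0.png')[ry:ry+rh,rx:rx+rw];b=cv2.imread('pics/top5.png')[ry:ry+rh,rx:rx+rw]
    print(bx,'shift px',cv2.phaseCorrelate(np.float32(cv2.cvtColor(a,6)),np.float32(cv2.cvtColor(b,6))))
E
```

```text
stout x,y in rack 92.52071281733042 -2.9969885848860716
stout x,y in rack 90.38311671941902 -2.925912251107795
tall x,y in rack 32.32493102336132 -3.300413166775689
tall x,y in rack 30.501917618237613 -2.397482300608246
ears x,y in rack -25.89347294032813 -3.629798304761968
ears x,y in rack -28.828336186424288 -3.786286109286318
collar x,y in rack -84.24705115619733 -1.8825966959375207
collar x,y in rack -90.30567867386925 -1.8808856539747818
tin shift px ((-0.017893692059644195, -0.14084973286966473), 0.877489390903049)
jar shift px ((-16.086001777092243, 18.659291264087738), 0.0274682002597385)
```

All coils are within 6 mm of their nest centres. The jar's phase correlation has a response of only 0.03, so it can't be trusted. I'll check the jar by its cap mask in both views instead.

```bash
python3 - <<'E'
from g import *
for v,(x0,y0,x1,y1) in dict(scene=(290,205,330,245),top=(335,250,380,290)).items():
    for k in (0,5):
        g=cv2.imread(f'pics/{v}{k}.png')[y0:y1,x0:x1]
        h=cv2.cvtColor(g,cv2.COLOR_BGR2HSV)
        m=cv2.inRange(h,(40,70,0),(90,255,255))==0
        y,x=np.nonzero(m); print(v,k,x.mean()+x0,y.mean()+y0,m.sum())
a,b=[cv2.imread(f'pics/top{k}.png')[235:305,320:400] for k in (0,5)]
cv2.imwrite('pics/j.png',cv2.resize(np.hstack([a,b]),None,fx=4,fy=4))
E
```

```text
scene 0 309.6013986013986 228.74358974358975 429
scene 5 309.64335664335664 228.73426573426573 429
top 0 355.06846473029043 269.97095435684645 482
top 5 361.0365853658537 263.1829268292683 82
```

```bash
sleep 0
```

```text
(no output)
```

View pics/j.png

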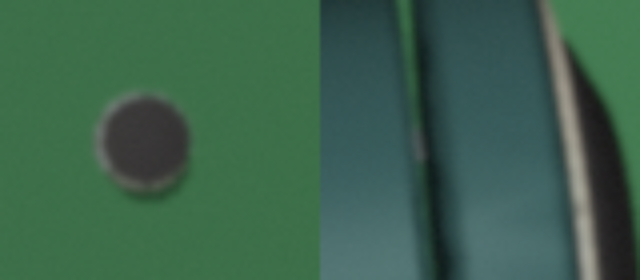

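In the top view the arm hides the jar, which explains the bad correlation. The scene view shows it moved less than 0.1 px. Handing in.

```bash
python3 - <<'E'
from g import *
print(bot.read_time(),bot.read_tool_pos(),bot.read_ft_force(),bot.hand_in())
E
```

```text
the job is handed in; nothing more can be done
48.025 [400.57  59.4  329.65] [-0.51  0.17 -1.07] None
```

I moved all four coils to the test rack in the same order from the stud (stout, tall, two_ears, collar) and handed in at about 48 s of the 106 s allowed.

- **Setting down:** each coil went down in 1 mm steps until contact was felt, at a force rise of about 6 to 9 N.
- **Final positions:** all four look upright in both views. They measure within about 4 mm of their nest centres across the row. Along the row they are within 6 mm; the two views disagree most on the collar coil, at −84 mm (top) and −90 mm (scene).
- **Tin and jar:** the tin moved less than 0.2 px in the top view. The jar's top-view check failed because the arm was hiding it, but the scene view showed it unmoved, to within 0.1 px.
- **Robot at hand-in:** the arm was clear of everything, with the tool at z = 330 mm.

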